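# Fetch the plaster cast from the sliding-lid box behind the powder jars

## Robot

A 6-joint arm with a two-finger parallel gripper is mounted at the origin on a cart in front of the work surface, level with it; the furniture and walls round the work are solid. World frame = base frame: x ahead of the robot, y to its left, z up, the work surface at z = 0. Lengths are in mm, angles in rad, forces in N, time in s.
With the tool pointing down it reaches from about 300 to 775 mm from the base axis. Payload 14.6 kg.
Tool frame: the origin (TCP) lies on the centre line of the jaws, within the pads' length; the fingertips stand 8 mm ahead of it and the grasp point (between the pads) lies 11 mm behind it; z points along the fingers, y is the line along which they close (so a half turn about z gives the same grasp; the last joint's range is limited). The gripper opens to 94 mm and grips with 3 to 60 N. Pads are 16 mm wide; open, the fingers measure 119 mm over their backs; the gripper's body (75 mm by 177 mm) begins 78 mm behind the grasp point.
Start: joints at [-1.375, 0.3, 1.521, -0, 1.321, -0.067], TCP at [142.875, -531.108, 213.446] pointing down, gripper open.
Joint ranges: [-3.03, 3.03], [-0.79, 2.21], [0.23, 2.52], [-1.04, 4.18], [0, 3.07], [-2.55, 2.55]. Speed limits (rad/s): [2.22, 2.22, 2.57, 3.14, 3.14, 3.14].

## Interface

Orientations are given as [roll, pitch, yaw] about the fixed x, y, z axes, in that order (R = Rz(yaw) Ry(pitch) Rx(roll)).
In Python, from cell import manip gives the robot as it stands.
- The arm moves only by the tool jog_arm, never from a script. Its argument "rows" is one flat list of numbers, 7 for each row, row after row: the shift along the world's x, y, z in cm, then the turn, a rotation vector about the world's x, y, z in rad, then the closure, from 0 (fully open) to 1 (shut). In form: [dx, dy, dz, rx, ry, rz, fingers, dx, dy, dz, rx, ry, rz, fingers, ...]. A call has 1 to 20 rows; each row shifts and turns the commanded pose from where the row before left it; what a row does not reach is not made up. A row lasts 1/12 s, in which the tool goes at most 41.7 mm and 7.16 degrees, less where a joint would pass 70% of its speed; a pose out of reach is approached as far as the arm can. A call with a gripper value outside its range is refused whole. The fingers move at their own pace and stop on an object; "newtons" is the grip in N (left out, the last holds). Time passes only in rows, so rows that do not move let the fingers close. It gives the time, the measured TCP pose, the force, the opening and the grip force at its end, in the units of the state.
- manip.read_state(): the state, without advancing time (a new reading comes with each control period).
- manip.camera(name): name is "scene" or "side" or "wrist"; returns (picture, depth): 400x640x3 uint8, blue, green, red; 400x640 float32, mm along the optical axis (not along the pixel's ray), 0 where there is no reading.
- manip.camera_model(name): a dict with "K" (3x3 intrinsics, pixels), "R" (3x3) and "t" (3): a world point X has camera coordinates R X + t. Camera axes: x right, y down, z forward; pixel columns grow to the right and rows downward; lengths in mm; the calibration is good to about 2 mm. A picture is of the moment at which its call begins: read the wrist's pose just before it. camera_model takes no time and is no camera call; for the wrist camera it gives the pose at the moment of the call.
- manip.sign_off(): hands the job in; it is judged then, once.
The state is a dict: "clock": time; "joints": joint angles; "qd": joint speeds; "effort": joint torques, N m; "eef_pos": TCP position; "eef_rot": TCP orientation; "wrist_force": force on the tool from outside, world axes, zero at the start; "moment": the same for the moment, N m; "finger_gap": finger opening in mm; "finger_force": force on a finger pad.
Only numpy, scipy, OpenCV 4.12 (cv2) and the standard library are available. Lean on these libraries where they do the work, as an engineer would, in place of code of your own. Each camera call takes 0.05 s, during which the arm holds its last target. There are 200 camera calls.

## Task

I need the small plaster cast out of the model box, but the three powder jars stand in the way of its clear sliding lid. Stand the jars aside on the grey-blue mat, slide the lid fully open and put the cast teeth up on the middle of the turntable. Then slide the lid fully shut again against the dust and stand each jar back upright in the well it came from; tip no jar over.

Things in the scene. Friction and masses are not known exactly. Their poses are not given: they have to be found in the camera images.
- organiser: grey-green fixed organiser, 174 (x) by 196 mm. Origin: centre of underside; x from jar ledge (front) to box (back), z up. Ledge 10 mm high; 3 round wells, 47 mm wide, at x -57.5, y -66/0/66 mm, floors at z 3 mm. Box inside: x -1 to 83, y -92 to 92 mm, floor z 5, walls 38, front wall 29 mm high; in it the cast and a pink wax block (stays; 20x50x10, at x 41, y -72). Jars in wells block the lid
- lid (a joint): clear flat lid on the box, its pane 30 to 33 mm above the worktop. Value in m: 0 shut, 0.072 fully open (stop). It slides along the organiser's -x, out over the wells, and stays where left (friction about 1.2 N); starts 0 to 3 mm open. Fully open it uncovers the box from x = 11 mm (organiser frame) to the back wall
- lid_grip (a point): point in the dark grip bar on the lid, 47 mm above the worktop, 8 mm below the bar's top. The bar is 62 mm long (organiser's y), 10 mm thick (x) and rises 22 mm above the pane. With the lid shut the point lies at x = 16, y = 0 mm in the organiser's frame; it moves with the lid; same axes as the organiser
- cast: small cream plaster cast of a dental arch (horseshoe), 34 mm (its x) by 43 mm (its y), 15 mm high with the teeth, base 10 mm high, about 60 g; open end towards its +x; grip it across y (43 mm) near its middle. Origin: centre of underside, z up, teeth on top. Starts on the box floor, seen through the clear lid
- turntable: round aluminium bench turntable with a black rubber top, 100 mm wide, top 24 mm above the worktop, does not turn or move. Origin: centre of its underside.
- mat: grey-blue silicone mat, 160 mm (its x) by 100 mm (its y), 3 mm thick, fixed: the side area for the jars. Origin: centre of its underside. Over the back of the bench (from x = 0.63 m on, right of y = -0.06 m) a lamp tube hangs 0.41 m above the worktop: keep the wrist clear of it
- black_jar: powder jar with a black cap with an orange disc and an orange band; round, 40 mm wide at the cap, 36 mm at the body, 48 mm high, about 60 g, cap fixed on. Origin: centre of its underside, z up. Starts upright in the middle of one of the three wells; which one changes
- red_jar: powder jar with a red body and a white cap with a red disc; round, 40 mm wide at the cap, 36 mm at the body, 52 mm high, about 60 g, cap fixed on. Origin: centre of its underside, z up. Starts upright in the middle of one of the three wells; which one changes
- pink_jar: powder jar with a white cap with a pink disc, the shortest one; round, 40 mm wide at the cap, 36 mm at the body, 36 mm high, about 60 g, cap fixed on. Origin: centre of its underside, z up. Starts upright in the middle of one of the three wells; which one changes
Things that resemble listed ones, but are neither listed nor needed, are in the scene too. Leave any purple look-alike of the pink_jar alone. What is shaped like the red_jar but purple is not meant.

How it is judged (in metres and radians):
On the way, in this order (a step that is already met when the one before it is completed fails the run):
1. all three jars stand upright on the mat (x of black_jar in the frame of mat between -0.08 and 0.08 m and y of black_jar in the frame of mat between -0.05 and 0.05 m and z of each of black_jar, red_jar, pink_jar in the frame of mat below 0.008 m and angle between each of black_jar, red_jar, pink_jar's own z axis and vertical below 0.15 rad and x of red_jar in the frame of mat between -0.08 and 0.08 m and y of red_jar in the frame of mat between -0.05 and 0.05 m and x of pink_jar in the frame of mat between -0.08 and 0.08 m and y of pink_jar in the frame of mat between -0.05 and 0.05 m), for 0.2 s.
2. the lid is slid fully open (value of joint lid above 0.063 m), for 0.1 s.
3. the cast lies teeth up on the middle of the turntable, let go (horizontal distance between cast and turntable below 0.012 m and z of cast in the frame of turntable between 0.02 and 0.029 m and angle between cast's own z axis and vertical below 0.15 rad and contact force between the fingers and cast below 0.1 N), for 0.2 s.
4. the lid is slid fully shut (value of joint lid below 0.005 m), for 0.2 s.
At the end, for the whole second after the job is handed in: lid shut (within 5 mm); cast teeth up on the turntable, its centre within 12 mm of the turntable's; each jar upright in the well it came from, within 12 mm of where it stood; all let go and at rest (value of joint lid below 0.005 m and horizontal distance between cast and turntable below 0.012 m and z of cast in the frame of turntable between 0.02 and 0.029 m and angle between cast's own z axis and vertical below 0.15 rad and linear speed of each of cast, black_jar, red_jar, pink_jar below 0.02 m/s and distance of each of black_jar, red_jar, pink_jar from where it was at the start of the episode below 0.012 m and angle between each of black_jar, red_jar, pink_jar's own z axis and vertical below 0.12 rad); the robot touches nothing.
It fails at once if a jar is tipped over (angle between any of black_jar, red_jar, pink_jar's own z axis and vertical above 1 rad).
It also fails if it takes over 147 s, if anything falls off the work surface, if the arm or the gripper's body presses on something with over 40 N, if the wrist force passes 120 N, or if a joint passes its speed limit or range.

## Working session

There is one attempt and no reset: what is moved stays moved. The work goes in short steps, Python scripts to look and compute and a tool call to move; the robot and the scene stay as the last step left them, time stands still between calls to the robot, and variables do not carry over. Pictures are saved under pics/ and viewed, at most 14 in all, crops included, and the job is handed in when it is done.

Besides the shell and the picture viewer there is one more tool, called after "Call:" in YAML: its name, and indented under it one key for each argument. jog_arm: Moves the arm, as the interface text tells. Its arguments: {"type":"object","properties":{"rows":{"type":"array"},"newtons":{"type":"number"}},"required":["rows"]}

```bash
mkdir -p pics; ls
cat > h.py <<'E'
import numpy as np, cv2
from cell import manip
def snap(cam, name=None):
    m=manip.camera_model(cam); im,d=manip.camera(cam)
    np.savez(f'pics/{name}.npz',im=im,d=d,K=m['K'],R=m['R'],t=m['t'])
    cv2.imwrite(f'pics/{name}.png',im); return im,d,m
def load(name): return np.load(f'pics/{name}.npz')
def world(s,u,v,z=None,depth=None):
    K,R,t=np.array(s['K']),np.array(s['R']),np.array(s['t'])
    ray=np.linalg.inv(K)@np.array([u,v,1.0])
    if z is None: return R.T@(ray*depth-t)
    c=-R.T@t; r=R.T@ray
    return c+r*(z-c[2])/r[2]
def cloud(s):
    K,R,t=np.array(s['K']),np.array(s['R']),np.array(s['t']); d=s['d']
    v,u=np.mgrid[:d.shape[0],:d.shape[1]]
    p=np.stack([u,v,np.ones_like(u)],-1)@np.linalg.inv(K).T*d[...,None]
    return (p-t)@R
E
python3 - <<'E'
from h import *
snap('scene','s0'); snap('side','d0'); print(manip.read_state())
for c in('scene','side','wrist'):
    m=manip.camera_model(c); print(c,-np.array(m['R']).T@m['t'], np.array(m['R'])[2])
E
```

```text
pics
{'clock': 0.1, 'joints': array([-1.37458423e+00,  3.00411876e-01,  1.52145773e+00, -7.82377088e-06,
        1.32068040e+00, -6.66110710e-02]), 'qd': array([-1.28600373e-05, -1.22827935e-04, -2.72682866e-03, -4.27779055e-04,
       -8.71599630e-04, -5.00674330e-04]), 'effort': array([ 9.00542891e-04, -5.32645583e+01, -3.53282940e+01,  7.09587545e-02,
        2.34971254e-02, -6.06190315e-05]), 'eef_pos': array([ 142.84505664, -530.92187673,  212.97098615]), 'eef_rot': array([-3.14063692e+00, -5.61614140e-05,  2.62825081e-01]), 'wrist_force': array([ 0.38987445,  0.19716857, -0.22911022]), 'moment': array([ 0.00275755,  0.0198573 , -0.05370978]), 'finger_force': 0.0, 'finger_gap': 94.34974013810948}
scene [ 174.53164939 -782.44038099  531.15212013] [ 0.46149847  0.71388238 -0.52667932]
side [342.39668138 685.36388242 706.33111837] [ 0.19335043 -0.79923023 -0.56907527]
wrist [ 219.46278321 -509.97232434  384.67202262] [-0.26176024 -0.06945432 -0.9626306 ]
```

View pics/s0.png

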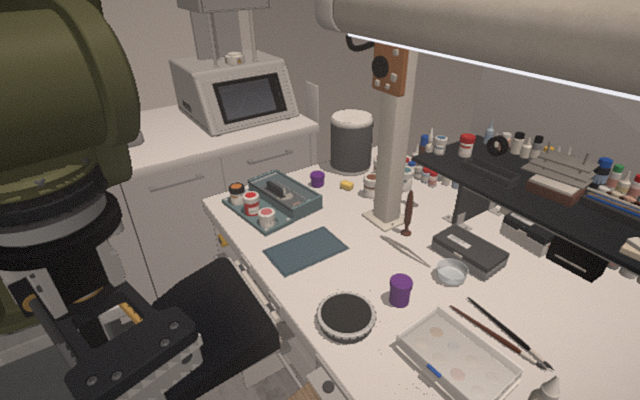

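View pics/d0.png

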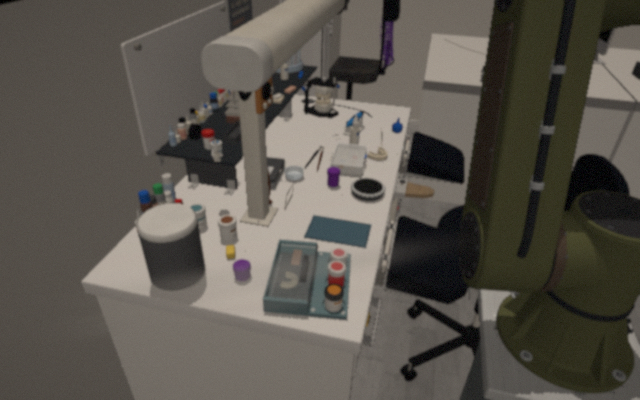

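The scene picture shows the black jar at (236,190), the red one at (251,203) and the pink one at (267,215), in the organiser's wells. The look-alikes are a small purple jar at (317,178) and a tall purple jar at (400,290). The mat is at (306,250), the turntable at (346,315), and the cast shows in the side view at (292,270). I pick the three jars in the wells, and will check them in a wrist close-up.

Run:
```python
from h import *
for n in('s0','d0'):
    s=load(n); P=cloud(s); im=s['im']
    pts={'s0':dict(black=(236,187),red=(251,197),pink=(267,212),mat=(306,250),tt=(346,314),purp=(400,282),grip=(279,188)),
         'd0':dict(black=(334,291),red=(337,268),pink=(338,254),mat=(338,231),tt=(368,187),purp=(334,172),cast=(292,268),grip=(296,257))}[n]
    for k,(u,v) in pts.items(): print(n,k,P[v,u].round(1))
    # mat: height band + colour
    hsv=cv2.cvtColor(im,cv2.COLOR_BGR2HSV)
    u,v=pts['mat']; print(hsv[v,u])
    m=((abs(P[...,2]-3)<8)&(abs(hsv[...,0].astype(int)-hsv[v,u,0])<12)&(hsv[...,1]>70)&(hsv[...,2]<130)).astype(np.uint8)
    _,lab=cv2.connectedComponents(m); mm=lab==lab[v,u]
    vs,us=np.nonzero(mm); W=np.array([world(s,a,b,3.0)[:2] for a,b in zip(us,vs)],np.float32)
    print('mat',cv2.minAreaRect(W),cv2.boxPoints(cv2.minAreaRect(W)).round())
    # turntable: black top at z~24
    u,v=pts['tt']
    m=((abs(P[...,2]-24)<8)&(np.linalg.norm(P[...,:2]-P[v,u,:2],axis=-1)<70))
    vs,us=np.nonzero(m); W=np.array([world(s,a,b,24.0)[:2] for a,b in zip(us,vs)],np.float32)
    print('tt',cv2.minEnclosingCircle(W))
    # tall organiser points
```

```text
s0 black [452.9  36.6  52.1]
s0 red [461.  -35.5  56.5]
s0 pink [473.1 -92.1  40.6]
s0 mat [ 499.1 -218.4    2.8]
s0 tt [ 453.5 -423.2   24.4]
s0 purp [ 557.8 -438.2   53.3]
s0 grip [536.7 -32.9  55. ]
[ 94  36 106]
mat ((1315.015625, 2728.912109375), (6273.91015625, 9881.6875), 48.698570251464844) [[-4467.  3633.]
 [ 2956. -2889.]
 [ 7097.  1824.]
 [ -326.  8347.]]
tt ((454.50274658203125, -422.2093200683594), 52.260643005371094)
d0 black [454.7  48.3  49.5]
d0 red [462.4 -15.   54.7]
d0 pink [473.5 -81.5  36.4]
d0 mat [ 499.5 -211.     0.9]
d0 tt [ 454.2 -410.9   22.8]
d0 purp [ 558.5 -418.7   51.6]
d0 cast [563.  -11.9  32.3]
d0 grip [565.1 -50.1  32. ]
[98 68 86]
mat ((444.2005615234375, -1663.627685546875), (5550.12255859375, 3711.039794921875), 21.309240341186523) [[-2815.  -943.]
 [-1467. -4401.]
 [ 3704. -2384.]
 [ 2355.  1073.]]
tt ((454.6167907714844, -407.3887023925781), 53.055992126464844)
```

Call:
jog_arm:
  rows: [1.75,2.5,0.6,0,0,0.073,0,1.75,2.5,0.6,0,0,0.073,0,1.75,2.5,0.6,0,0,0.073,0,1.75,2.5,0.6,0,0,0.073,0,1.75,2.5,0.6,0,0,0.073,0,1.75,2.5,0.6,0,0,0.073,0,1.75,2.5,0.6,0,0,0.073,0,1.75,2.5,0.6,0,0,0.073,0,1.75,2.5,0.6,0,0,0.073,0,1.75,2.5,0.6,0,0,0.073,0,1.75,2.5,0.6,0,0,0.073,0,1.75,2.5,0.6,0,0,0.073,0,1.75,2.5,0.6,0,0,0.073,0,1.75,2.5,0.6,0,0,0.073,0,1.75,2.5,0.6,0,0,0.073,0,1.75,2.5,0.6,0,0,0.073,0,1.75,2.5,0.6,0,0,0.073,0,1.75,2.5,0.6,0,0,0.073,0,1.75,2.5,0.6,0,0,0.073,0,0,0,0,0,0,0.073,0]

```text
clock: 1.77
eef_pos: [477.2, -52.8, 327.8]
eef_rot: [3.141, -0.001, 1.73]
wrist_force: [-0.4, 1.1, -0.4]
finger_gap: 94.2
finger_force: 0.0
```

Run:
```python
from h import *
s=manip.read_state(); print(s['eef_pos'],s['eef_rot'],s['joints'],s['qd'].round(3))
_,_,m=snap('wrist','w0'); print(m['K'])
```

```text
[477.21285354 -52.79722055 327.81055062] [ 3.14098191e+00 -5.76474928e-04  1.72955544e+00] [-1.86903816e-01  7.66168523e-02  1.52284686e+00  7.49625112e-04
  1.54174965e+00 -3.45684386e-01] [-0.073 -0.028  0.062 -0.016 -0.017 -0.963]
[[310.4550823    0.         327.57892535]
 [  0.         310.4550823  199.80000618]
 [  0.           0.           1.        ]]
```

View pics/w0.png

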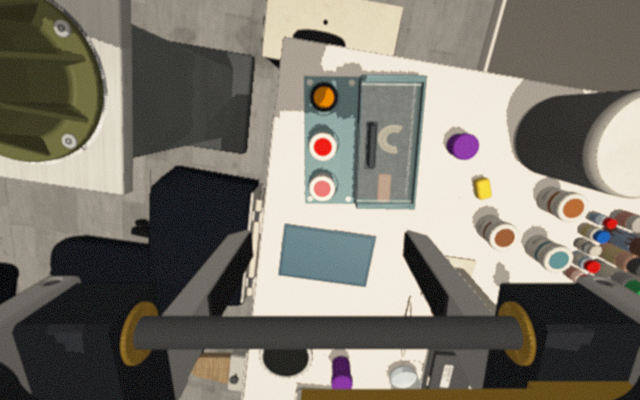

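The wrist view shows black (323,97), red (322,147) and pink (321,188) in the ledge's wells. The grip bar is at (371,145), the cast at (388,138) opening towards image right, and the mat at (327,255). The purple look-alike is at (463,146). The arm was still turning, so I retake the picture at rest and measure.

Run:
```python
from h import *
s0=manip.read_state(); snap('wrist','w1'); s=load('w1'); P=cloud(s); im=s['im']; print(s0['eef_pos'],s0['eef_rot'],s0['qd'].round(3))
hsv=cv2.cvtColor(im,cv2.COLOR_BGR2HSV).astype(int); H,S,V=hsv[...,0],hsv[...,1],hsv[...,2]
vv,uu=np.mgrid[:400,:640]
def comps(m,minA=30):
    n,l,st,c=cv2.connectedComponentsWithStats(m.astype(np.uint8)); return [(st[i,4],c[i].round(1),l==i) for i in range(1,n) if st[i,4]>minA]
roi=(uu>260)&(uu<440)&(vv>60)&(vv<300)
# jars by height from the depth
for A,c,m in comps(roi&(P[...,2]>35)&(uu<350)):
    z=np.percentile(P[m][:,2],70); mm=m&(P[...,2]>z-4)
    W=np.array([world(s,a,b,z)[:2] for b,a in zip(*np.nonzero(mm))],np.float32)
    print('jar',A,c,z.round(1),cv2.minEnclosingCircle(W),W.mean(0),hsv[int(c[1]),int(c[0])])
m=roi&(S>40)&(H>85)&(H<110)&(vv>215)
A,c,mm=max(comps(m),key=lambda a:a[0]); W=np.array([world(s,a,b,3)[:2] for b,a in zip(*np.nonzero(mm))],np.float32)
print('mat',cv2.minAreaRect(W))
tt=(uu>240)&(uu<330)&(vv>340)
big=cv2.resize(im[55:305,260:460],None,fx=3,fy=2.4,interpolation=cv2.INTER_CUBIC) if 0 else cv2.resize(im[60:220,290:440],None,fx=3.7,fy=3.7,interpolation=cv2.INTER_CUBIC)
cv2.imwrite('pics/w1c.png',big)
```

```text
[476.22851013 -54.28277726 327.2659318 ] [-3.14121541e+00 -3.04208584e-04  1.73481993e+00] [-0.051 -0.019  0.038 -0.006 -0.006  0.136]
jar 686 [324.9  95.4] 51.9 ((456.7809143066406, 45.660240173339844), 20.11438751220703) [456.24695   45.861496] [ 17 249 167]
jar 627 [323.5 144.8] 55.9 ((465.16790771484375, -20.474754333496094), 19.876794815063477) [465.10995  -20.407108] [  1 223 239]
jar 520 [322.5 186.7] 39.8 ((473.24127197265625, -83.9010009765625), 20.237993240356445) [473.75208 -84.15931] [  1 121 238]
mat ((500.49859619140625, -212.34716796875), (155.52874755859375, 95.64911651611328), 0.39710208773612976)
```

View pics/w1c.png

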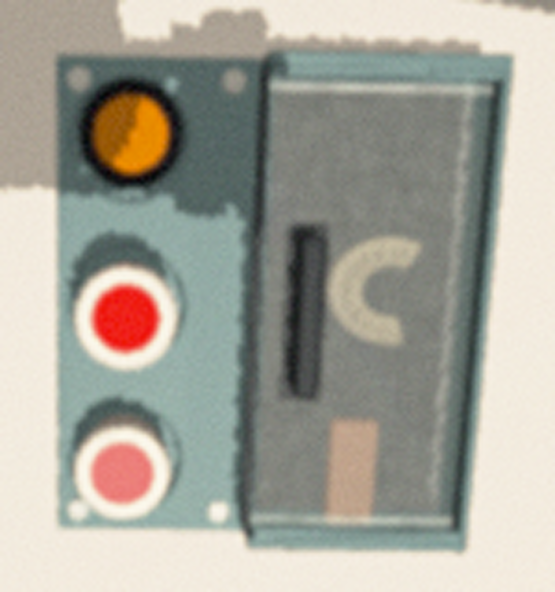

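The crop confirms it: the orange-disc black jar is in the y=+66 well, red in the middle, pink at −66. The cast lies with its arch towards the grip bar and opens towards +x.

Call:
jog_arm:
  rows: [-0.03,-0.4,-3.1,0,0,-0.003,0.36,-0.03,-0.4,-3.1,0,0,-0.003,0.36,-0.03,-0.4,-3.1,0,0,-0.003,0.36,-0.03,-0.4,-3.1,0,0,-0.003,0.36,-0.03,-0.4,-3.1,0,0,-0.003,0.36,-0.03,-0.4,-3.1,0,0,-0.003,0.36,-0.03,-0.4,-3.1,0,0,-0.003,0.36,0,0,0,0,0,0,0.36,0,0,0,0,0,0,0.36,0,0,0,0,0,0,0.36,0,0,0,0,0,0,0.36]
  newtons: 20

```text
clock: 2.78
eef_pos: [474.1, -84.4, 112.5]
eef_rot: [3.139, 0.001, 1.701]
wrist_force: [-0.4, 0.4, -0.2]
finger_gap: 60.0
finger_force: 0.0
```

Call:
jog_arm:
  rows: [0,0,-2.2,0,0,0,0.36,0,0,-2.2,0,0,0,0.36,0,0,-2.2,0,0,0,0.36,0,0,-2.2,0,0,0,0.36,0,0,0,0,0,0,0.36,0,0,0,0,0,0,0.36,0,0,0,0,0,0,0.36,0,0,0,0,0,0,0.7,0,0,0,0,0,0,0.7,0,0,0,0,0,0,0.7,0,0,0,0,0,0,0.7,0,0,0,0,0,0,0.7]

```text
clock: 3.78
eef_pos: [473.6, -84.2, 23.1]
eef_rot: [3.141, 0.0, 1.702]
wrist_force: [-0.8, 0.4, 7.0]
finger_gap: 38.2
finger_force: 20.0
```

Call:
jog_arm:
  rows: [0,0,1,0,0,0,0.7,0,0,2,0,0,0,0.7,0,0,2,0,0,0,0.7,0,0,2,0,0,0,0.7,0,0,0,0,0,0,0.7,0.7,-1.48,0,0,0,0,0.7,1.05,-2.22,0,0,0,0,0.7,1.05,-2.22,0,0,0,0,0.7,1.05,-2.22,0,0,0,0,0.7,1.05,-2.22,0,0,0,0,0.7,1.05,-2.22,0,0,0,0,0.7,1.05,-2.22,0,0,0,0,0.7,0,0,0,0,0,0,0.7,0,0,0,0,0,0,0.7,0,0,0,0,0,0,0.7,0,0,0,0,0,0,0.7]

```text
clock: 5.12
eef_pos: [542.9, -231.3, 92.2]
eef_rot: [-3.141, -0.0, 1.702]
wrist_force: [0.1, -0.6, -0.4]
finger_gap: 38.4
finger_force: 20.0
```

Run:
```python
from h import *
snap('wrist','w2'); snap('scene','s1')
a=load('w2')['im']; b=load('s1')['im'][140:340,180:440]
b=cv2.resize(b,None,fx=2,fy=2,interpolation=cv2.INTER_CUBIC)
cv2.imwrite('pics/m1.png',cv2.resize(np.hstack([cv2.resize(a,(640,400)),b]),(800,275)))
```

```text
(no output)
```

View pics/m1.png

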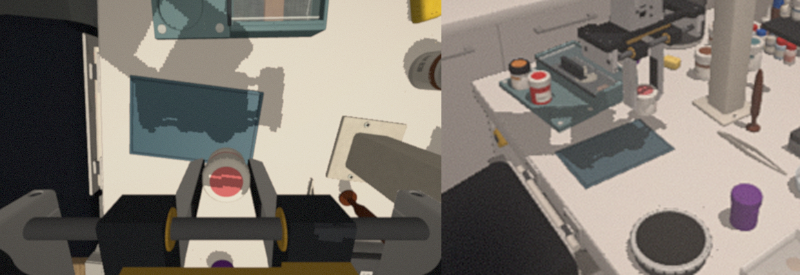

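Call:
jog_arm:
  rows: [0,0,-2,0,0,0,0.7,0,0,-2,0,0,0,0.7,0,0,-2,0,0,0,0.7,0,0,-0.6,0,0,0,0.7,0,0,-0.4,0,0,0,0.7,0,0,0,0,0,0,0.7,0,0,0,0,0,0,0.7,0,0,0,0,0,0,0.36,0,0,0,0,0,0,0.36,0,0,0,0,0,0,0.36,0,0,0,0,0,0,0.36,0,0,1.3,0,0,0,0.36,0,0,2,0,0,0,0.36,0,0,3,0,0,0,0.36,0,0,3,0,0,0,0.36,0,0,0,0,0,0,0.36,0,0,0,0,0,0,0.36]

```text
clock: 6.63
eef_pos: [544.0, -232.5, 117.9]
eef_rot: [3.138, 0.002, 1.702]
wrist_force: [-0.1, -0.7, -0.5]
finger_gap: 60.5
finger_force: 0.0
```

Call:
jog_arm:
  rows: [-0.98,2.65,0,0,0,0,0.36,-0.98,2.65,0,0,0,0,0.36,-0.98,2.65,0,0,0,0,0.36,-0.98,2.65,0,0,0,0,0.36,-0.98,2.65,0,0,0,0,0.36,-0.98,2.65,0,0,0,0,0.36,-0.98,2.65,0,0,0,0,0.36,-0.98,2.65,0,0,0,0,0.36,0,0,0,0,0,0,0.36,0,0,0,0,0,0,0.36,0,0,0,0,0,0,0.36,0,0,0,0,0,0,0.36]

```text
clock: 7.63
eef_pos: [465.0, -20.9, 115.2]
eef_rot: [-3.141, -0.0, 1.701]
wrist_force: [-0.8, 0.4, 0.4]
finger_gap: 60.5
finger_force: 0.0
```

Call:
jog_arm:
  rows: [0,0,-2.5,0,0,0,0.36,0,0,-2.5,0,0,0,0.36,0,0,-2.34,0,0,0,0.36,0,0,-1,0,0,0,0.36,0,0,0,0,0,0,0.36,0,0,0,0,0,0,0.36,0,0,0,0,0,0,0.7,0,0,0,0,0,0,0.7,0,0,0,0,0,0,0.7,0,0,0,0,0,0,0.7,0,0,1,0,0,0,0.7,0,0,2,0,0,0,0.7,0,0,2,0,0,0,0.7,0,0,2,0,0,0,0.7,0,0,0,0,0,0,0.7,0,0,0,0,0,0,0.7]

```text
clock: 8.97
eef_pos: [465.3, -20.1, 103.1]
eef_rot: [3.139, 0.001, 1.702]
wrist_force: [-0.3, -1.2, -1.3]
finger_gap: 38.4
finger_force: 20.0
```

Call:
jog_arm:
  rows: [0.2,-1,0,0,0,0,0.7,0.4,-2,0,0,0,0,0.7,0.5,-2.5,0,0,0,0,0.7,0.5,-2.5,0,0,0,0,0.7,0.5,-2.5,0,0,0,0,0.7,0.5,-2.5,0,0,0,0,0.7,0.4,-2.5,0,0,0,0,0.7,0.2,-1.5,0,0,0,0,0.7,0,0,0,0,0,0,0.7,0,0,0,0,0,0,0.7,0,0,0,0,0,0,0.7,0,0,-2,0,0,0,0.7,0,0,-2,0,0,0,0.7,0,0,-2,0,0,0,0.7,0,0,-0.6,0,0,0,0.7,0,0,-0.4,0,0,0,0.7,0,0,0,0,0,0,0.7,0,0,0,0,0,0,0.7]

```text
clock: 10.47
eef_pos: [497.3, -189.6, 32.9]
eef_rot: [3.141, 0.0, 1.703]
wrist_force: [0.7, -0.3, -0.3]
finger_gap: 38.1
finger_force: 20.0
```

Call:
jog_arm:
  rows: [0,0,0,0,0,0,0.36,0,0,0,0,0,0,0.36,0,0,0,0,0,0,0.36,0,0,0,0,0,0,0.36,0,0,1,0,0,0,0.36,0,0,2.5,0,0,0,0.36,0,0,2.5,0,0,0,0.36,0,0,2.5,0,0,0,0.36,-0.45,2.62,0,0,0,0,0.36,-0.45,2.62,0,0,0,0,0.36,-0.45,2.62,0,0,0,0,0.36,-0.45,2.62,0,0,0,0,0.36,-0.45,2.62,0,0,0,0,0.36,-0.45,2.62,0,0,0,0,0.36,-0.45,2.62,0,0,0,0,0.36,-0.45,2.62,0,0,0,0,0.36,-0.45,2.62,0,0,0,0,0.36,0,0,0,0,0,0,0.36,0,0,0,0,0,0,0.36,0,0,0,0,0,0,0.36]

```text
clock: 12.13
eef_pos: [456.6, 45.4, 117.5]
eef_rot: [3.141, 0.0, 1.702]
wrist_force: [1.0, -0.3, 0.5]
finger_gap: 60.2
finger_force: 0.0
```

Call:
jog_arm:
  rows: [0,0,-2.5,0,0,0,0.36,0,0,-2.5,0,0,0,0.36,0,0,-2.7,0,0,0,0.36,0,0,-1,0,0,0,0.36,0,0,0,0,0,0,0.36,0,0,0,0,0,0,0.36,0,0,0,0,0,0,0.7,0,0,0,0,0,0,0.7,0,0,0,0,0,0,0.7,0,0,0,0,0,0,0.7,0,0,1,0,0,0,0.7,0,0,2,0,0,0,0.7,0,0,2,0,0,0,0.7,0,0,2,0,0,0,0.7,0,0,0,0,0,0,0.7,0,0,0,0,0,0,0.7]

```text
clock: 13.47
eef_pos: [456.8, 45.8, 101.2]
eef_rot: [3.139, 0.0, 1.702]
wrist_force: [0.5, 0.2, -1.0]
finger_gap: 37.9
finger_force: 20.0
```

Call:
jog_arm:
  rows: [-0.06,-1.5,0,0,0,0,0.7,-0.06,-2.5,0,0,0,0,0.7,-0.06,-2.8,0,0,0,0,0.7,-0.06,-2.8,0,0,0,0,0.7,-0.06,-2.8,0,0,0,0,0.7,-0.06,-2.8,0,0,0,0,0.7,-0.06,-2.8,0,0,0,0,0.7,-0.06,-2.8,0,0,0,0,0.7,-0.06,-2.8,0,0,0,0,0.7,-0.06,-2.5,0,0,0,0,0.7,-0.06,-1.6,0,0,0,0,0.7,0,0,0,0,0,0,0.7,0,0,0,0,0,0,0.7,0,0,0,0,0,0,0.7,0,0,-2,0,0,0,0.7,0,0,-2,0,0,0,0.7,0,0,-2,0,0,0,0.7,0,0,-0.6,0,0,0,0.7,0,0,-0.4,0,0,0,0.7,0,0,0,0,0,0,0.7]

```text
clock: 15.13
eef_pos: [449.9, -230.7, 30.6]
eef_rot: [-3.141, -0.0, 1.703]
wrist_force: [-0.2, 0.4, -0.3]
finger_gap: 38.1
finger_force: 20.0
```

Call:
jog_arm:
  rows: [0,0,0,0,0,0,0.7,0,0,0,0,0,0,0.36,0,0,0,0,0,0,0.36,0,0,0,0,0,0,0.36,0,0,0,0,0,0,0.36,0,0,1,0,0,0,0.36,0,0,2.5,0,0,0,0.36,0,0,2.5,0,0,0,0.36,0,0,3,0,0,0,0.36,0.55,2.8,1.4,0,0,0,0.36,0.55,2.8,1.4,0,0,0,0.36,0.55,2.8,1.4,0,0,0,0.36,0.55,2.8,1.4,0,0,0,0.36,0.55,2.8,1.4,0,0,0,0.36,0.55,2.8,1.4,0,0,0,0.36,0.55,2.8,1.4,0,0,0,0.36,0,0,0,0,0,0,0.36,0,0,0,0,0,0,0.36,0,0,0,0,0,0,0.36,0,0,0,0,0,0,0.36]

```text
clock: 16.8
eef_pos: [487.8, -36.1, 217.6]
eef_rot: [-3.141, -0.0, 1.701]
wrist_force: [-0.8, -0.3, -0.2]
finger_gap: 60.6
finger_force: 0.0
```

Run:
```python
from h import *
snap('wrist','w3'); snap('scene','s2')
a=load('w3')['im']; b=load('s2')['im'][140:340,180:440]
b=cv2.resize(b,None,fx=2,fy=2,interpolation=cv2.INTER_CUBIC)
cv2.imwrite('pics/m2.png',cv2.resize(np.hstack([a,b]),(800,275)))
s=load('w3');P=cloud(s)
m=(P[...,2]>30)&(P[...,2]<70)&(P[...,1]<-150)&(P[...,1]>-275)&(P[...,0]>400)&(P[...,0]<590)
n,l,st,c=cv2.connectedComponentsWithStats(m.astype(np.uint8))
for i in range(1,n):
    if st[i,4]>60:
        q=P[l==i]; z=np.percentile(q[:,2],70); W=q[q[:,2]>z-4]; print(st[i,4],c[i],z,cv2.minEnclosingCircle(W[:,:2].astype(np.float32)),W.mean(0))
print(manip.read_state()['eef_pos'])
```

```text
836 [318.45334928 301.31339713] 55.59531165052408 ((496.6716613769531, -189.09967041015625), 20.350244522094727) [ 496.22303825 -185.64720816   55.27023188]
169 [279.68639053 311.82840237] 43.772733585171025 ((448.39605712890625, -216.60952758789062), 14.182788848876953) [ 448.15206034 -211.91689266   44.20485263]
[487.96021677 -36.14507983 217.62608764]
```

View pics/m2.png

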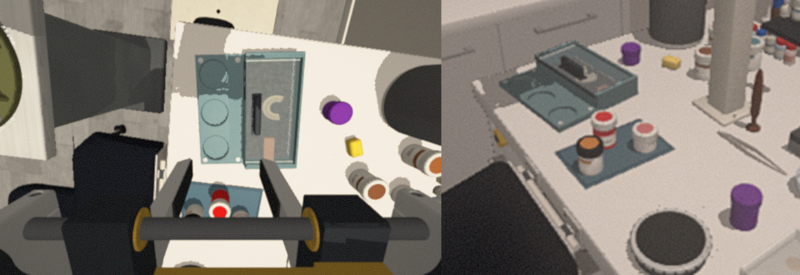

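The right half shows all three jars standing upright on the mat. The left half shows the wells empty, the bar near (257,115) and the cast near (272,107). Next I measure the bar and the cast.

Run:
```python
from h import *
s=load('w3');P=cloud(s);im=s['im'];hsv=cv2.cvtColor(im,cv2.COLOR_BGR2HSV).astype(int)
near=(abs(P[...,0]-540)<70)&(abs(P[...,1]+10)<110)
m=near&(P[...,2]>48)&(P[...,2]<65)
q=P[m]; print(len(q),cv2.minAreaRect(q[:,:2].astype(np.float32)),q[:,2].mean())
yaw=.13; O=np.array([522.1,-12.0]); Rm=np.array([[np.cos(yaw),np.sin(yaw)],[-np.sin(yaw),np.cos(yaw)]])
print('bar org',Rm@(q[:,:2].mean(0)-O), q[:,:2].mean(0))
vs,us=np.nonzero(near&(hsv[...,2]>0))
W=np.array([world(s,a,b,17.)[:2] for a,b in zip(us,vs)]); L=(W-O)@Rm.T
B=im[vs,us].astype(int)
inb=(L[:,0]>20)&(L[:,0]<80)&(abs(L[:,1])<60)
i=np.argmin(abs(L-np.array([47,60])).sum(1)); 
br=B.mean(1); yl=B[:,2]-B[:,0]
sel=inb&(br>np.median(br[inb])+18)&(yl>12)
print(np.median(br[inb]),np.median(yl[inb]),sel.sum())
mm=np.zeros((400,640),np.uint8); mm[vs[sel],us[sel]]=1
n,l,st,c=cv2.connectedComponentsWithStats(mm)
for k in range(1,n):
    if st[k,4]>100:
        v2,u2=np.nonzero(l==k)
        for z in (10.,17.):
            w=np.array([world(s,a,b,z)[:2] for a,b in zip(u2,v2)],np.float32)
            print(st[k],c[k],z,'rect',cv2.minAreaRect(w),'mean',w.mean(0),'orgmean',Rm@(w.mean(0)-O),'orgrect',Rm@(np.array(cv2.minAreaRect(w)[0])-O))
# wells check: side/scene of outer corners omitted
big=im.copy(); big[mm>0]=(0,0,255)
cv2.imwrite('pics/w3c.png',cv2.resize(np.hstack([im[60:250,270:450],big[60:250,270:450]]),None,fx=2.2,fy=2.2,interpolation=cv2.INTER_NEAREST))
```

```text
530 ((535.3114624023438, -9.530908584594727), (10.238235473632812, 61.94609832763672), 8.422021865844727) 54.51703773044281
bar org [12.94987718  2.20750592] [534.6544366   -8.13237502]
131.33333333333334 6.0 791
[380 138  32  37 624] [393.34935897 154.98878205] 10.0 rect ((564.6103515625, 3.219350814819336), (35.044586181640625, 44.5484733581543), 1.141255497932434) mean [563.8271      3.6738262] orgmean [43.40685283 10.13231361] orgrect [44.12459219  9.58013534]
[380 138  32  37 624] [393.34935897 154.98878205] 17.0 rect ((563.0173950195312, 3.946868896484375), (34.397891998291016, 43.726478576660156), 1.1412980556488037) mean [562.24835    4.392965] orgmean [41.93466393 11.05004206] orgrect [42.63938837 10.5080161 ]
[382 200  16  12 166] [389.95783133 206.01807229] 10.0 rect ((571.3756103515625, -60.10663986206055), (19.285789489746094, 14.648381233215332), 7.53807258605957) mean [571.72034  -60.732876] orgmean [ 42.88419066 -54.75415247] orgrect [ 42.6235545  -54.08851242]
[382 200  16  12 166] [389.95783133 206.01807229] 17.0 rect ((569.6578979492188, -58.21066665649414), (18.930011749267578, 14.378095626831055), 7.538027286529541) mean [569.996   -58.82533] orgmean [ 41.42165902 -52.63916495] orgrect [ 41.1661192  -51.98586347]
```

View pics/w3c.png

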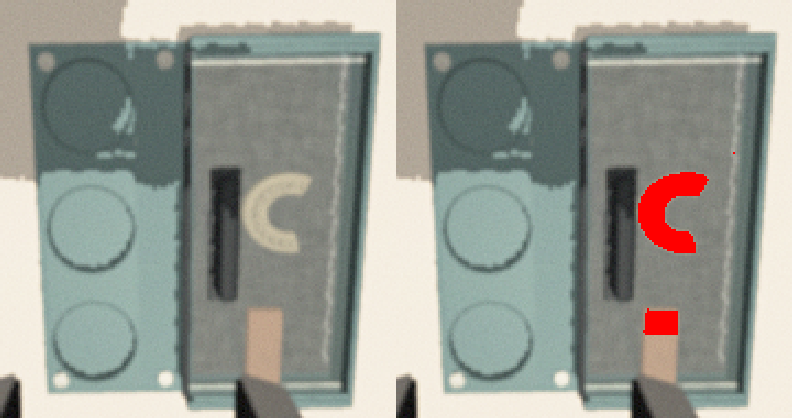

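Call:
jog_arm:
  rows: [0.94,0.53,-2.36,0,0,0.002,0.36,0.94,0.53,-2.36,0,0,0.002,0.36,0.94,0.53,-2.36,0,0,0.002,0.36,0.94,0.53,-2.36,0,0,0.002,0.36,0.94,0.53,-2.36,0,0,0.002,0.36,0,0,0,0,0,0,0.36,0,0,0,0,0,0,0.36,0,0,-2.5,0,0,0,0.36,0,0,-2.5,0,0,0,0.5,0,0,-0.6,0,0,0,0.5,0,0,0,0,0,0,0.5,0,0,0,0,0,0,0.5,0,0,0,0,0,0,0.95,0,0,0,0,0,0,0.95,0,0,0,0,0,0,0.95,0,0,0,0,0,0,0.95,0,0,0,0,0,0,0.95,0,0,0,0,0,0,0.95]

```text
clock: 18.4
eef_pos: [535.3, -8.8, 44.2]
eef_rot: [3.141, 0.0, 1.712]
wrist_force: [-3.1, -0.9, 1.1]
finger_gap: 10.3
finger_force: 0.9
```

Call:
jog_arm:
  rows: [0,0,0,0,0,0,1,0,0,0,0,0,0,1,-0.3,-0.04,0,0,0,0,1,-0.6,-0.08,0,0,0,0,1,-0.8,-0.11,0,0,0,0,1,-0.8,-0.11,0,0,0,0,1,-0.8,-0.11,0,0,0,0,1,-0.8,-0.11,0,0,0,0,1,-0.8,-0.11,0,0,0,0,1,-0.8,-0.11,0,0,0,0,1,-0.6,-0.08,0,0,0,0,1,-0.4,-0.07,0,0,0,0,1,0,0,0,0,0,0,1,0,0,0,0,0,0,1,0,0,0,0,0,0,1]

```text
clock: 19.65
eef_pos: [467.5, -18.7, 44.2]
eef_rot: [-3.141, 0.001, 1.712]
wrist_force: [-0.5, -8.2, 2.6]
finger_gap: 9.7
finger_force: 20.0
```

Call:
jog_arm:
  rows: [0,0,0,0,0,0,0.6,0,0,0,0,0,0,0.5,0,0,0,0,0,0,0.3,0,0,0,0,0,0,0.3,0,0,1,0,0,0,0.3,0,0,2.5,0,0,0,0.3,0.6,-0.2,3,0,0,0,0.3,0.6,-0.2,3,0,0,0,0.3,0.6,-0.2,3,0,0,0,0.3,0.6,-0.2,3,0,0,0,0.3,0.6,-0.2,1.5,0,0,0,0.3,0,0,0,0,0,0,0.3,0,0,0,0,0,0,0.3,0,0,0,0,0,0,0.3,0,0,0,0,0,0,0.3,0,0,0,0,0,0,0.3]

```text
clock: 20.98
eef_pos: [497.7, -28.0, 213.1]
eef_rot: [-3.14, -0.001, 1.712]
wrist_force: [0.2, 1.5, -0.2]
finger_gap: 65.7
finger_force: 0.0
```

Run:
```python
from h import *
snap('wrist','w4'); snap('scene','s3'); snap('side','d3')
s=load('w4');P=cloud(s);im=s['im']
m=(P[...,2]>48)&(P[...,2]<65)&(abs(P[...,0]-466)<60)&(abs(P[...,1]+15)<60)
q=P[m]; print('bar',cv2.minAreaRect(q[:,:2].astype(np.float32)),q.mean(0))
B=im.astype(int)
m=(abs(P[...,0]-563)<45)&(abs(P[...,1]-4)<40)&(P[...,2]>10.5)&(P[...,2]<26)&(P[...,0]<600)
n,l,st,c=cv2.connectedComponentsWithStats(m.astype(np.uint8))
for k in range(1,n):
    if st[k,4]>100: w=P[l==k]; print(st[k],c[k],cv2.minAreaRect(w[:,:2].astype(np.float32)),w.mean(0),np.percentile(w[:,2],[5,50,95]),w.min(0),w.max(0))
# turntable from scene + side depth: points at z 24 +-1.5
for n in('s3','d3'):
    t=load(n);Q=cloud(t); hs=t['im'].astype(int)
    mt=(abs(Q[...,0]-454)<75)&(abs(Q[...,1]+415)<75)
    mk=mt&(hs.max(-1)<75)&(Q[...,2]>15)
    w=Q[mk]; print(n,mk.sum(),cv2.minEnclosingCircle(w[:,:2].astype(np.float32)),np.median(w,axis=0))
    a=[]
    vs,us=np.nonzero(mk); W=np.array([world(t,x,y,24.)[:2] for x,y in zip(us,vs)],np.float32); print(cv2.fitEllipse(cv2.convexHull(W)))
cv2.imwrite('pics/w4.png',im[40:300,240:480].repeat(2,0).repeat(2,1))
```

```text
bar ((467.9949645996094, -19.27006721496582), (10.089630126953125, 61.13303756713867), 7.585897922515869) [468.16092186 -18.0055595   54.74609205]
[371 145  32  37 598] [384.70401338 161.60200669] ((563.4474487304688, 3.5755538940429688), (33.88102722167969, 43.10499954223633), 2.4648172855377197) [562.03152262   4.60573023  16.01160084] [13.66276858 15.50854084 20.00831569] [546.53968835 -17.41538032  10.64735284] [581.21524323  25.53775511  21.20050579]
s3 1475 ((452.94488525390625, -423.45758056640625), 46.3724250793457) [ 453.97993833 -421.33919492   24.12279612]
((451.6187744140625, -425.0553894042969), (84.50985717773438, 98.88127136230469), 144.70033264160156)
d3 318 ((454.4779968261719, -410.9969177246094), 49.24835968017578) [ 455.19878949 -416.04637658   22.23407509]
((454.15924072265625, -403.16033935546875), (83.528564453125, 104.1046142578125), 9.609480857849121)
```

View pics/w4.png

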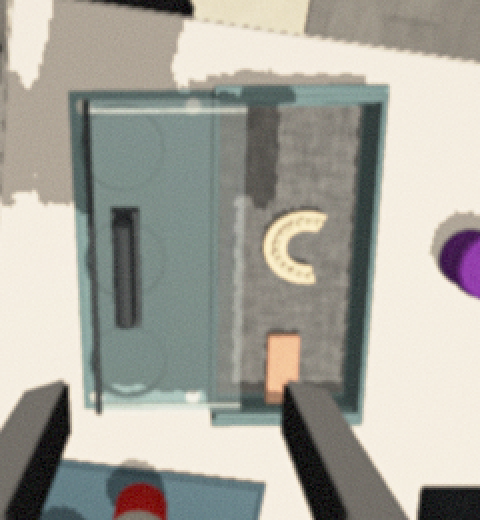

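Lid open: the bar has moved about 68 mm. The cast is in the clear at (295,248) in the crop, centre ≈ (563.4, 3.6) mm, yaw ≈ 0.03.

Call:
jog_arm:
  rows: [0.41,0.2,-0.83,0,0,-0.105,0.3,0.41,0.2,-0.83,0,0,-0.105,0.3,0.41,0.2,-0.83,0,0,-0.105,0.3,0.41,0.2,-0.83,0,0,-0.105,0.3,0.41,0.2,-0.83,0,0,-0.105,0.3,0.41,0.2,-0.83,0,0,-0.105,0.3,0.41,0.2,-0.83,0,0,-0.105,0.3,0.41,0.2,-0.83,0,0,-0.105,0.3,0.41,0.2,-0.83,0,0,-0.105,0.3,0.41,0.2,-0.83,0,0,-0.105,0.3,0.41,0.2,-0.83,0,0,-0.105,0.3,0.41,0.2,-0.83,0,0,-0.105,0.3,0.41,0.2,-0.83,0,0,-0.105,0.3,0.41,0.2,-0.83,0,0,-0.105,0.3,0.41,0.2,-0.83,0,0,-0.105,0.3,0.41,0.2,-0.83,0,0,-0.105,0.3,0,0,0,0,0,0,0.3,0,0,0,0,0,0,0.3,0,0,0,0,0,0,0.3,0,0,0,0,0,0,0.3]

```text
clock: 22.8
eef_pos: [563.9, 3.8, 81.8]
eef_rot: [3.142, -0.001, 0.034]
wrist_force: [0.1, -0.8, 0.1]
finger_gap: 65.9
finger_force: 0.0
```

Call:
jog_arm:
  rows: [0,0,-2,0,0,0,0.3,0,0,-2,0,0,0,0.3,0,0,-2,0,0,0,0.3,0,0,-0.6,0,0,0,0.3,0,0,0,0,0,0,0.3,0,0,0,0,0,0,0.3,0,0,0,0,0,0,0.3,0,0,0,0,0,0,0.65,0,0,0,0,0,0,0.65,0,0,0,0,0,0,0.65,0,0,0,0,0,0,0.65,0,0,0,0,0,0,0.65]
  newtons: 15

```text
clock: 23.8
eef_pos: [564.0, 3.8, 15.5]
eef_rot: [3.141, -0.0, 0.032]
wrist_force: [-0.2, 0.6, 2.6]
finger_gap: 41.9
finger_force: 15.0
```

Call:
jog_arm:
  rows: [0,0,1.5,0,0,0,0.65,0,0,2.5,0,0,0,0.65,0,0,2.5,0,0,0,0.65,0,0,2.5,0,0,0,0.65,-0.7,-1.5,0.35,0,0,0,0.65,-1.4,-2.9,0.35,0,0,0,0.65,-1.5,-3.1,0.35,0,0,0,0.65,-1.5,-3.1,0.35,0,0,0,0.65,-1.5,-3.1,0.35,0,0,0,0.65,-1.5,-3.1,0.35,0,0,0,0.65,-1.5,-3.1,0.35,0,0,0,0.65,-1.5,-3.1,0.35,0,0,0,0.65,-1.5,-3.1,0.35,0,0,0,0.65,-1.5,-3.1,0.35,0,0,0,0.65,-1.5,-3.1,0.35,0,0,0,0.65,-1.5,-3.1,0.35,0,0,0,0.65,-1.3,-3,0.35,0,0,0,0.65,0,0,0,0,0,0,0.65,0,0,0,0,0,0,0.65,0,0,0,0,0,0,0.65]

```text
clock: 25.47
eef_pos: [379.9, -379.6, 150.5]
eef_rot: [-3.141, 0.0, 0.032]
wrist_force: [0.7, 0.6, -0.4]
finger_gap: 42.3
finger_force: 15.0
```

Call:
jog_arm:
  rows: [0,0,0,0,0,0,0.65,0,0,0,0,0,0,0.65]

```text
clock: 25.63
eef_pos: [380.4, -379.2, 150.7]
eef_rot: [-3.141, 0.0, 0.033]
wrist_force: [0.8, 0.2, -0.8]
finger_gap: 41.6
finger_force: 15.0
```

Run:
```python
from h import *
s0=manip.read_state(); print(s0['eef_pos'],s0['eef_rot'],s0['qd'].round(3))
snap('wrist','w5'); s=load('w5');P=cloud(s);im=s['im'].astype(int)
near=(abs(P[...,0]-454)<80)&(abs(P[...,1]+417)<80)
m=near&(P[...,2]>21)&(P[...,2]<28)
w=P[m]; print(m.sum(),cv2.minEnclosingCircle(w[:,:2].astype(np.float32)),w.mean(0))
h=cv2.convexHull(w[:,:2].astype(np.float32)); print(cv2.fitEllipse(h))
mk=m&(im.max(-1)<90); w=P[mk]; print(mk.sum(),cv2.fitEllipse(cv2.convexHull(w[:,:2].astype(np.float32))),cv2.minEnclosingCircle(w[:,:2].astype(np.float32)))
```

```text
[ 380.38390252 -379.15336526  150.66362207] [-3.14130064e+00  1.19043621e-04  3.32077974e-02] [-0.003  0.001 -0.004 -0.002  0.002 -0.   ]
9170 ((457.09332275390625, -418.1108093261719), 50.63018798828125) [ 458.78874155 -417.65908339   24.11656659]
((457.1304931640625, -417.9555969238281), (100.26446533203125, 100.76028442382812), 65.29540252685547)
6629 ((456.8514709472656, -418.0642395019531), (83.44935607910156, 84.15217590332031), 15.19429874420166) ((456.7944641113281, -418.157958984375), 42.2099609375)
```

View pics/w5.png

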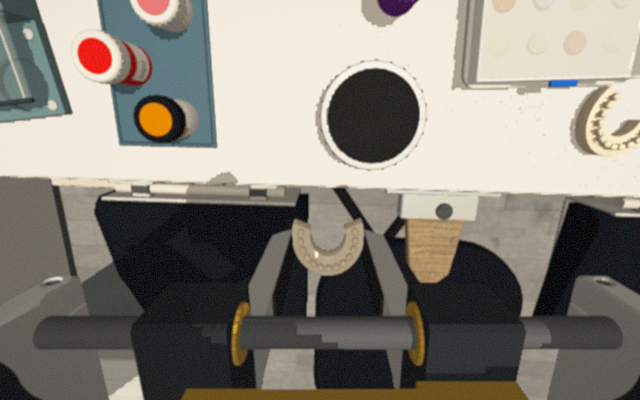

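The wrist view shows the turntable at (373,115), measured centre (457,−418) mm. The cast is held level and centred in the jaws at (327,248).

Call:
jog_arm:
  rows: [1.1,-0.5,0,0,0,0,0.65,2.2,-1.1,0,0,0,0,0.65,2.2,-1.1,0,0,0,0,0.65,2.2,-1.2,0,0,0,0,0.65,0,0,-2.5,0,0,0,0.65,0,0,-2.5,0,0,0,0.65,0,0,-2.5,0,0,0,0.65,0,0,-2.5,0,0,0,0.65,0,0,-1,0,0,0,0.65,0,0,0,0,0,0,0.65,0,0,0,0,0,0,0.65,0,0,0,0,0,0,0.65,0,0,0,0,0,0,0.65]

```text
clock: 26.77
eef_pos: [457.5, -419.6, 42.5]
eef_rot: [3.14, -0.002, 0.032]
wrist_force: [-0.3, -1.1, -1.2]
finger_gap: 41.9
finger_force: 15.0
```

Call:
jog_arm:
  rows: [0,0.1,-0.3,0,0,0,0.65,0,0,-0.25,0,0,0,0.65,0,0,0,0,0,0,0.65,0,0,0,0,0,0,0.65,0,0,0,0,0,0,0.65]

```text
clock: 27.18
eef_pos: [456.9, -418.1, 35.3]
eef_rot: [3.142, -0.0, 0.032]
wrist_force: [0.6, 0.2, -1.1]
finger_gap: 41.6
finger_force: 15.0
```

Call:
jog_arm:
  rows: [0,0,-0.06,0,0,0,0.65,0,0,0,0,0,0,0.65,0,0,0,0,0,0,0.5,0,0,0,0,0,0,0.3,0,0,0,0,0,0,0.3,0,0,0,0,0,0,0.3,0,0,0,0,0,0,0.3,0,0,1,0,0,0,0.3,0,0,2,0,0,0,0.3,0,0,3,0,0,0,0.3,0,0,3,0,0,0,0.3,0,0,3,0,0,0,0.3,0,0,0,0,0,0,0.3,0,0,0,0,0,0,0.3,0,0,0,0,0,0,0.3]

```text
clock: 28.43
eef_pos: [456.6, -417.9, 154.3]
eef_rot: [-3.141, 0.0, 0.032]
wrist_force: [0.1, -1.1, -0.3]
finger_gap: 66.0
finger_force: 0.0
```

Run:
```python
from h import *
snap('wrist','w6'); s=load('w6');P=cloud(s)
m=(abs(P[...,0]-457)<35)&(abs(P[...,1]+418)<35)&(P[...,2]>29)&(P[...,2]<45)
w=P[m]; print(m.sum(),cv2.minAreaRect(w[:,:2].astype(np.float32)),np.percentile(w[:,2],[5,50,95]))
m=(abs(P[...,0]-457)<60)&(abs(P[...,1]+418)<60)&(P[...,2]>21)
print(cv2.minEnclosingCircle(P[m&(P[...,2]<50)][:,:2].astype(np.float32)))
```

```text
880 ((456.8035888671875, -417.6021728515625), (33.947784423828125, 42.82984924316406), 2.423327684402466) [32.61642722 34.54354643 39.00770514]
((457.02703857421875, -418.1929016113281), 50.74698257446289)
```

Cast is 0.6 mm off the turntable centre, teeth up, and let go. Back to the lid.

Call:
jog_arm:
  rows: [0.07,2.49,-0.34,0,0,0.105,0.3,0.07,2.49,-0.34,0,0,0.105,0.3,0.07,2.49,-0.34,0,0,0.105,0.3,0.07,2.49,-0.34,0,0,0.105,0.3,0.07,2.49,-0.34,0,0,0.105,0.3,0.07,2.49,-0.34,0,0,0.105,0.3,0.07,2.49,-0.34,0,0,0.105,0.3,0.07,2.49,-0.34,0,0,0.105,0.3,0.07,2.49,-0.34,0,0,0.105,0.3,0.07,2.49,-0.34,0,0,0.105,0.3,0.07,2.49,-0.34,0,0,0.105,0.3,0.07,2.49,-0.34,0,0,0.105,0.3,0.07,2.49,-0.34,0,0,0.105,0.3,0.07,2.49,-0.34,0,0,0.105,0.3,0.07,2.49,-0.34,0,0,0.105,0.3,0.07,2.49,-0.34,0,0,0.105,0.3,0,0,0,0,0,0,0.4,0,0,0,0,0,0,0.4,0,0,0,0,0,0,0.4,0,0,0,0,0,0,0.4]
  newtons: 20

```text
clock: 30.15
eef_pos: [468.0, -20.4, 100.0]
eef_rot: [-3.141, -0.0, 1.71]
wrist_force: [-1.0, 0.9, 0.0]
finger_gap: 56.7
finger_force: 0.0
```

Call:
jog_arm:
  rows: [0,0,0,0,0,0,0.4,0,0,0,0,0,0,0.4]

```text
clock: 30.32
eef_pos: [468.1, -20.3, 100.2]
eef_rot: [-3.142, 0.0, 1.71]
wrist_force: [-0.3, -0.2, 0.4]
finger_gap: 56.3
finger_force: 0.0
```

Call:
jog_arm:
  rows: [0,0,-2.5,0,0,0,0.4,0,0,-2.5,0,0,0,0.5,0,0,-0.6,0,0,0,0.5,0,0,0,0,0,0,0.5,0,0,0,0,0,0,0.5,0,0,0,0,0,0,0.95,0,0,0,0,0,0,0.95,0,0,0,0,0,0,0.95,0,0,0,0,0,0,0.95,0,0,0,0,0,0,0.95,0,0,0,0,0,0,1,0,0,0,0,0,0,1,0,0,0,0,0,0,1]

```text
clock: 31.4
eef_pos: [468.1, -19.7, 44.4]
eef_rot: [3.142, 0.0, 1.712]
wrist_force: [-1.1, 1.6, 3.1]
finger_gap: 9.8
finger_force: 20.0
```

Call:
jog_arm:
  rows: [0.34,0.05,0,0,0,0,1,0.6,0.08,0,0,0,0,1,0.8,0.11,0,0,0,0,1,0.8,0.11,0,0,0,0,1,0.8,0.11,0,0,0,0,1,0.8,0.11,0,0,0,0,1,0.8,0.11,0,0,0,0,1,0.8,0.11,0,0,0,0,1,0.6,0.08,0,0,0,0,1,0.4,0.05,0,0,0,0,1,0.2,0.03,0,0,0,0,1,0,0,0,0,0,0,1,0,0,0,0,0,0,1,0,0,0,0,0,0,1]

```text
clock: 32.57
eef_pos: [537.5, -9.5, 44.3]
eef_rot: [-3.14, -0.001, 1.712]
wrist_force: [-9.2, 5.4, 10.8]
finger_gap: 9.5
finger_force: 20.0
```

Call:
jog_arm:
  rows: [0,0,0,0,0,0,0.6,0,0,0,0,0,0,0.36,0,0,0,0,0,0,0.36,0,0,0,0,0,0,0.36,0,0,1,0,0,0,0.36,0,0,2.5,0,0,-0.01,0.36,-0.8,-0.5,2.5,0,0,0,0.36,-0.8,-0.5,2.5,0,0,0,0.36,-0.8,-0.5,2.5,0,0,0,0.36,-0.8,-0.5,2.5,0,0,0,0.36,-0.8,-0.5,2.5,0,0,0,0.36,0,0,0,0,0,0,0.36,0,0,0,0,0,0,0.36,0,0,0,0,0,0,0.36,0,0,0,0,0,0,0.36,0,0,0,0,0,0,0.36]

```text
clock: 33.9
eef_pos: [497.3, -35.0, 203.3]
eef_rot: [-3.14, -0.0, 1.702]
wrist_force: [-0.8, -0.5, -0.6]
finger_gap: 60.0
finger_force: 0.0
```

Run:
```python
from h import *
print(manip.read_state()['eef_pos'])
snap('wrist','w7'); s=load('w7');P=cloud(s)
m=(abs(P[...,0]-540)<70)&(abs(P[...,1]+10)<100)&(P[...,2]>48)&(P[...,2]<65)
q=P[m]; print('bar',cv2.minAreaRect(q[:,:2].astype(np.float32)),q.mean(0))
```

```text
[497.29858083 -35.03492219 203.29606978]
bar ((537.7613525390625, -9.085210800170898), (10.21369743347168, 61.71989440917969), 8.54954719543457) [537.0314294   -7.5368026   54.54050561]
```

Lid is shut, with the bar 2.5 mm further back than at the start. Now the jars go back: black first.

Call:
jog_arm:
  rows: [-0.59,-2.45,-1.1,0,0,0,0.36,-0.59,-2.45,-1.1,0,0,0,0.36,-0.59,-2.45,-1.1,0,0,0,0.36,-0.59,-2.45,-1.1,0,0,0,0.36,-0.59,-2.45,-1.1,0,0,0,0.36,-0.59,-2.45,-1.1,0,0,0,0.36,-0.6,-2.45,-1.1,0,0,0,0.36,-0.6,-2.48,-1.1,0,0,0,0.36,0,0,0,0,0,0,0.36,0,0,0,0,0,0,0.36,0,0,0,0,0,0,0.36,0,0,0,0,0,0,0.36,0,0,0,0,0,0,0.36]

```text
clock: 35.03
eef_pos: [450.5, -230.8, 116.6]
eef_rot: [3.141, 0.0, 1.703]
wrist_force: [0.4, 0.3, -0.6]
finger_gap: 60.1
finger_force: 0.0
```

Call:
jog_arm:
  rows: [-0.05,-0.03,-2.5,0,0,0,0.36,0,0,-2.5,0,0,0,0.36,0,0,-2.5,0,0,0,0.36,0,0,-1,0,0,0,0.36,0,0,0,0,0,0,0.36,0,0,0,0,0,0,0.36,0,0,0,0,0,0,0.36,0,0,0,0,0,0,0.7,0,0,0,0,0,0,0.7,0,0,0,0,0,0,0.7,0,0,0,0,0,0,0.7,0,0,0,0,0,0,0.7]

```text
clock: 36.03
eef_pos: [449.7, -232.0, 31.7]
eef_rot: [3.141, 0.0, 1.702]
wrist_force: [-1.9, 0.6, 4.3]
finger_gap: 38.3
finger_force: 20.0
```

Call:
jog_arm:
  rows: [0,0,1,0,0,0,0.7,0,0,2,0,0,0,0.7,0,0,2,0,0,0,0.7,0,0,2,0,0,0,0.7,0,0,0,0,0,0,0.7,0.06,1.5,0,0,0,0,0.7,0.06,2.5,0,0,0,0,0.7,0.06,2.8,0,0,0,0,0.7,0.06,2.8,0,0,0,0,0.7,0.06,2.8,0,0,0,0,0.7,0.06,2.8,0,0,0,0,0.7,0.06,2.8,0,0,0,0,0.7,0.06,2.8,0,0,0,0,0.7,0.06,2.8,0,0,0,0,0.7,0.06,2.5,0,0,0,0,0.7,0.07,1.65,0,0,0,0,0.7,0,0,0,0,0,0,0.7,0,0,0,0,0,0,0.7,0,0,0,0,0,0,0.7,0,0,0,0,0,0,0.7]

```text
clock: 37.7
eef_pos: [456.2, 44.8, 101.2]
eef_rot: [-3.141, 0.0, 1.701]
wrist_force: [0.1, -0.2, 0.1]
finger_gap: 37.8
finger_force: 20.0
```

Call:
jog_arm:
  rows: [0,0,0,0,0,0,0.7]

```text
clock: 37.78
eef_pos: [456.3, 44.9, 101.2]
eef_rot: [-3.141, 0.0, 1.701]
wrist_force: [-0.4, 0.4, -0.4]
finger_gap: 38.0
finger_force: 20.0
```

Call:
jog_arm:
  rows: [0,0.06,-2,0,0,0,0.7,0,0,-2,0,0,0,0.7,0,0,-2,0,0,0,0.7,0,0,-0.6,0,0,0,0.7,0,0,-0.4,0,0,0,0.7,0,0,0,0,0,0,0.7,0,0,0,0,0,0,0.7,0,0,0,0,0,0,0.7]

```text
clock: 38.45
eef_pos: [456.8, 46.1, 32.0]
eef_rot: [3.14, 0.0, 1.701]
wrist_force: [0.3, -0.1, -0.5]
finger_gap: 38.0
finger_force: 20.0
```

Call:
jog_arm:
  rows: [0,0,-0.03,0,0,0,0.7,0,0,0,0,0,0,0.36,0,0,0,0,0,0,0.36,0,0,0,0,0,0,0.36,0,0,0,0,0,0,0.36,0,0,1,0,0,0,0.36,0,0,2.5,0,0,0,0.36,0,0,2.5,0,0,0,0.36,0,0,2.5,0,0,0,0.36,0.45,-2.62,0,0,0,0,0.36,0.45,-2.62,0,0,0,0,0.36,0.45,-2.62,0,0,0,0,0.36,0.45,-2.62,0,0,0,0,0.36,0.45,-2.62,0,0,0,0,0.36,0.45,-2.62,0,0,0,0,0.36,0.45,-2.62,0,0,0,0,0.36,0.45,-2.62,0,0,0,0,0.36,0.45,-2.62,0,0,0,0,0.36,0,0,0,0,0,0,0.36,0,0,0,0,0,0,0.36]

```text
clock: 40.12
eef_pos: [496.6, -190.3, 116.4]
eef_rot: [3.142, -0.0, 1.7]
wrist_force: [-0.8, 0.0, 0.5]
finger_gap: 60.4
finger_force: 0.0
```

Call:
jog_arm:
  rows: [0,0,0,0,0,0,0.36,0,0,0,0,0,0,0.36]

```text
clock: 40.28
eef_pos: [496.7, -188.6, 116.2]
eef_rot: [3.142, -0.0, 1.703]
wrist_force: [0.5, -0.5, 1.3]
finger_gap: 59.9
finger_force: 0.0
```

Call:
jog_arm:
  rows: [0.02,-0.04,-2.5,0,0,0,0.36,0,0,-2.5,0,0,0,0.36,0,0,-2.3,0,0,0,0.36,0,0,-1,0,0,0,0.36,0,0,0,0,0,0,0.36,0,0,0,0,0,0,0.36,0,0,0,0,0,0,0.36,0,0,0,0,0,0,0.7,0,0,0,0,0,0,0.7,0,0,0,0,0,0,0.7,0,0,0,0,0,0,0.7,0,0,0,0,0,0,0.7]

```text
clock: 41.28
eef_pos: [497.1, -190.0, 33.4]
eef_rot: [3.141, 0.0, 1.702]
wrist_force: [-1.9, -0.4, 3.9]
finger_gap: 37.8
finger_force: 20.0
```

Call:
jog_arm:
  rows: [0,0,1,0,0,0,0.7,0,0,2,0,0,0,0.7,0,0,2,0,0,0,0.7,0,0,2,0,0,0,0.7,0,0,0,0,0,0,0.7,-0.2,1,0,0,0,0,0.7,-0.4,2,0,0,0,0,0.7,-0.5,2.5,0,0,0,0,0.7,-0.5,2.5,0,0,0,0,0.7,-0.5,2.5,0,0,0,0,0.7,-0.5,2.5,0,0,0,0,0.7,-0.4,2.5,0,0,0,0,0.7,-0.2,1.5,0,0,0,0,0.7,0,0,0,0,0,0,0.7,0,0,0,0,0,0,0.7,0,0,0,0,0,0,0.7,0,0,0,0,0,0,0.7]

```text
clock: 42.7
eef_pos: [464.9, -20.5, 102.6]
eef_rot: [-3.141, -0.0, 1.701]
wrist_force: [0.2, -1.1, -0.2]
finger_gap: 38.3
finger_force: 20.0
```

Call:
jog_arm:
  rows: [0,0,-2,0,0,0,0.7,0,0,-2,0,0,0,0.7,0,0,-2,0,0,0,0.7,0,0,-0.6,0,0,0,0.7,0,0,-0.4,0,0,0,0.7,0,0,0,0,0,0,0.7,0,0,0,0,0,0,0.7,0,0,0,0,0,0,0.7,0,0,0,0,0,0,0.36,0,0,0,0,0,0,0.36,0,0,0,0,0,0,0.36,0,0,0,0,0,0,0.36,0,0,1,0,0,0,0.36,0,0,2.5,0,0,0,0.36,0,0,2.5,0,0,0,0.36,0,0,2.5,0,0,0,0.36]

```text
clock: 44.03
eef_pos: [464.8, -19.9, 119.7]
eef_rot: [-3.141, -0.0, 1.702]
wrist_force: [0.5, 0.0, -0.4]
finger_gap: 60.1
finger_force: 0.0
```

Call:
jog_arm:
  rows: [0.98,-2.65,0,0,0,0,0.36,0.98,-2.65,0,0,0,0,0.36,0.98,-2.65,0,0,0,0,0.36,0.98,-2.65,0,0,0,0,0.36,0.98,-2.65,0,0,0,0,0.36,0.98,-2.65,0,0,0,0,0.36,0.98,-2.65,0,0,0,0,0.36,0.98,-2.65,0,0,0,0,0.36,0,0,0,0,0,0,0.36,0,0,0,0,0,0,0.36,0,0,0,0,0,0,0.36,0,0,0,0,0,0,0.36,0,0,0,0,0,0,0.36]

```text
clock: 45.12
eef_pos: [543.3, -231.1, 118.3]
eef_rot: [3.141, 0.0, 1.703]
wrist_force: [0.3, 0.3, 0.6]
finger_gap: 60.3
finger_force: 0.0
```

Call:
jog_arm:
  rows: [0,-0.05,-2.5,0,0,0,0.36,0,0,-2.5,0,0,0,0.36,0,0,-2.5,0,0,0,0.36,0,0,-1.95,0,0,0,0.36,0,0,0,0,0,0,0.36,0,0,0,0,0,0,0.36,0,0,0,0,0,0,0.36,0,0,0,0,0,0,0.7,0,0,0,0,0,0,0.7,0,0,0,0,0,0,0.7,0,0,0,0,0,0,0.7,0,0,0,0,0,0,0.7]

```text
clock: 46.12
eef_pos: [543.7, -232.5, 24.1]
eef_rot: [3.141, 0.001, 1.702]
wrist_force: [-0.4, 0.6, 5.7]
finger_gap: 38.6
finger_force: 20.0
```

Call:
jog_arm:
  rows: [0,0,1,0,0,0,0.7,0,0,2,0,0,0,0.7,0,0,2,0,0,0,0.7,0,0,2,0,0,0,0.7,0,0,0,0,0,0,0.7,-0.7,1.48,0,0,0,0,0.7,-1.05,2.22,0,0,0,0,0.7,-1.05,2.22,0,0,0,0,0.7,-1.05,2.22,0,0,0,0,0.7,-1.05,2.22,0,0,0,0,0.7,-1.05,2.22,0,0,0,0,0.7,-1.05,2.22,0,0,0,0,0.7,0,0,0,0,0,0,0.7,0,0,0,0,0,0,0.7,0,0,0,0,0,0,0.7,0,0,0,0,0,0,0.7,0,0,0,0,0,0,0.7]

```text
clock: 47.53
eef_pos: [473.6, -85.1, 93.3]
eef_rot: [-3.141, -0.0, 1.701]
wrist_force: [-0.8, -0.6, -0.8]
finger_gap: 38.3
finger_force: 20.0
```

Call:
jog_arm:
  rows: [0,0.06,-2,0,0,0,0.7,0,0,-2,0,0,0,0.7,0,0,-2,0,0,0,0.7,0,0,-0.6,0,0,0,0.7,0,0,-0.4,0,0,0,0.7,0,0,0,0,0,0,0.7,0,0,0,0,0,0,0.7,0,0,0,0,0,0,0.7,0,0,0,0,0,0,0.36,0,0,0,0,0,0,0.36,0,0,0,0,0,0,0.36,0,0,0,0,0,0,0.36,0,0,1,0,0,0,0.36,0,0,2.5,0,0,0,0.36,0,0,3,0,0,0,0.36,0,0,3,0,0,0,0.36]

```text
clock: 48.87
eef_pos: [473.0, -83.7, 120.1]
eef_rot: [-3.141, -0.0, 1.702]
wrist_force: [-0.1, 0.1, 0.9]
finger_gap: 60.1
finger_force: 0.0
```

Call:
jog_arm:
  rows: [0,0.4,2.8,0,0,0,0.36,0,0.4,2.8,0,0,0,0.36,0,0.4,2.8,0,0,0,0.36,0,0.4,2.8,0,0,0,0.36,0,0.4,2.8,0,0,0,0.36,0,0.4,2.8,0,0,0,0.36,0,0.4,2.8,0,0,0,0.36,0,0,0,0,0,0,0.36,0,0,0,0,0,0,0.36,0,0,0,0,0,0,0.36,0,0,0,0,0,0,0.36,0,0,0,0,0,0,0.36]

```text
clock: 49.87
eef_pos: [473.0, -55.9, 313.5]
eef_rot: [-3.14, -0.001, 1.702]
wrist_force: [0.8, -0.8, 0.9]
finger_gap: 60.2
finger_force: 0.0
```

Run:
```python
from h import *
print(manip.read_state()['eef_pos'])
snap('wrist','w8'); snap('scene','s8'); s=load('w8');P=cloud(s)
m=(P[...,2]>33)&(P[...,2]<70)&(P[...,0]<505)&(P[...,0]>420)&(P[...,1]<80)&(P[...,1]>-120)
n,l,st,c=cv2.connectedComponentsWithStats(m.astype(np.uint8))
for i in range(1,n):
    if st[i,4]>60:
        q=P[l==i]; z=np.percentile(q[:,2],70); W=q[q[:,2]>z-4]; print(st[i,4],z,cv2.minEnclosingCircle(W[:,:2].astype(np.float32)),np.std(W[:,2]))
m=(P[...,0]>510)&(P[...,0]<570)&(abs(P[...,1]+10)<60)&(P[...,2]>48)&(P[...,2]<65)
print('bar',cv2.minAreaRect(P[m][:,:2].astype(np.float32)))
t=load('s8');Q=cloud(t);m=(abs(Q[...,0]-457)<30)&(abs(Q[...,1]+418)<30)&(Q[...,2]>29)&(Q[...,2]<45); print('cast',Q[m].mean(0))
b=cv2.resize(t['im'][140:340,180:440],(520,400),interpolation=cv2.INTER_CUBIC)
cv2.imwrite('pics/m8.png',cv2.resize(np.hstack([s['im'],b]),(800,275)))
```

```text
[473.03785826 -55.85895772 313.48217377]
732 51.93829158190039 ((455.5665588378906, 47.93303680419922), 20.063364028930664) 0.9819185816285356
659 55.912037424673976 ((464.1600341796875, -19.962446212768555), 20.045238494873047) 0.9580362080970198
558 39.73364215913257 ((473.89141845703125, -83.40349578857422), 20.105562210083008) 0.9495725322708302
bar ((537.6239624023438, -9.047996520996094), (10.154104232788086, 61.508609771728516), 8.501012802124023)
cast [ 454.43930778 -421.58132072   34.48283274]
```

View pics/m8.png

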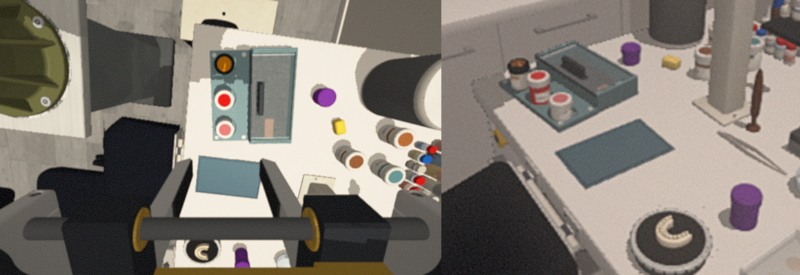

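All three jars stand upright in their own wells, within about 2.5 mm of where they started. The lid is shut and the cast is on the turntable at (675,232), so I hand in.

```bash
python3 -c "
from cell import manip
print(manip.sign_off())"
```

```text
the job is handed in; nothing more can be done
None
```

The job is handed in: the cast sits teeth up about 0.6 mm from the turntable's centre, the lid is shut, and all three jars are back upright in their own wells within about 2.5 mm of where they started (my camera measurements; the hand-in returned no verdict).

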